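# Prove the rack collars with the test plug

## Robot

A 6-joint arm with a two-finger parallel gripper is mounted at the origin on the work surface. World frame = base frame: x ahead of the robot, y to its left, z up, the work surface at z = 0. Lengths are in m, angles in degrees, forces in N, time in s.
With the tool pointing down it reaches from about 0.35 to 0.875 m from the base axis. Payload 4.2 kg.
Tool frame: the origin (TCP) lies midway between the tips of the shut fingers; the grasp point (between the pads) lies 19 mm behind it (r.pinch_z is the distance from the TCP to the grasp point, in m); z points along the fingers, y is the line along which they close (so a half turn about z gives the same grasp; the last joint's range is limited). The gripper opens to 87 mm and grips with 3 to 60 N. Pads are 19 mm wide; open, the fingers measure 117 mm over their backs; the gripper's body (75 mm by 190 mm) begins 51 mm behind the grasp point.
Start: joints at [79.79, 22.042, 0.453, 0, -68.411, -14.817], TCP at [0.264, 0.566, 0.223] pointing down, gripper open.
Joint ranges: [-179.83, 179.83], [-69.29, 118.12], [-61.27, 80.66], [-181.25, 117.63], [-171.15, -9.14], [-177.46, 177.46]. Speed limits (degrees/s): [159.86, 159.86, 180, 180, 180, 180].

## Interface

Orientations are given as a 3x3 rotation matrix whose columns are the frame's x, y, z axes.
In Python, from station import r, imaging, models gives the robot as it stands. The module is installed in compiled form; this text tells all that it offers.
- The arm moves only by the tool apply_moves, never from a script. Its argument "moves" is a list of rows, each a list of 2 entries, a list of its own where there are three numbers: the shift along the tool's x, y, z in m, then the turn about the tool's z in degrees. A call has 1 to 5 rows; each row shifts and turns the commanded pose from where the row before left it, along the tool's axes as they then stand; what a row does not reach is not made up. A row lasts 1/12 s, in which the tool goes at most 41.7 mm and 7.16 degrees, less where a joint would pass 70% of its speed; a pose out of reach is approached as far as the arm can. A call is refused whole if a number of a shift passes 0.0417 or a number of a turn 7.16, either way. A call with a gripper value outside its range is refused whole. "hand" is the finger opening in m, from 0 to 0.087, set as the call begins (left out, the last holds). The fingers move at their own pace and stop on an object; the grip force is fixed at half the most. Time passes only in rows, so rows that do not move let the fingers close. It gives the time, the measured TCP pose, the force, the opening and the grip force at its end, in the units of the state.
- r.sense(): the state, without advancing time (a new reading comes with each control period).
- imaging.capture(name): name is "scene" or "top"; returns a dict with "frame" (420x560x3 uint8, blue, green, red), "intrinsics" (3x3 intrinsics, pixels), "eye" and "orientation" of the camera in the world. Camera axes: x right, y down, z forward; pixel columns grow to the right and rows downward; lengths in m; the calibration is good to about 2 mm. A picture is of the moment at which its call begins. There is no depth.
- r.finish_job(): hands the job in; it is judged then, once.
Trained networks look in a picture, given as the dict that the camera call returned (one of the last four; its "shot" number tells which), for a name from the list of things; names that differ only in an ending like _2 or _b are one class to them, and where a whole thing is asked for, a point or a joint stands for the part that bears it (a point fixed in the world has none). Each returns a list of dicts, best first, with "confidence" (0 to 1); they miss things now and then, are a little off and sometimes report something else, mostly with a low value. They report only what shows in the picture. A call takes as long as a camera call. They do not tell look-alikes from the thing itself.
- models.cut_out(picture, target): "region" (420x560 bool, what is visible of it) and "extent" ([left, top, width, height] as shares, 0 to 1, of the picture: columns of its width, rows of its height, round what is visible of it).
- models.place_of(picture, target): "at" ([column, row] as shares, 0 to 1, of the picture: columns of its width, rows of its height: a listed point, or the origin of a listed thing).
The state is a dict: "time_s": time; "joints": joint angles; "joint_velocities": joint speeds; "effort": joint torques, N m; "tcp_pos": TCP position; "ee_rot": TCP orientation; "wrist_force": force on the tool from outside, world axes, zero at the start; "moment": the same for the moment, N m; "gripper_width": opening from 0.0 (shut) to 1.0 (fully open); "gripper_force": force on a finger pad.
Only numpy, scipy, OpenCV 4.12 (cv2) and the standard library are available. Lean on these libraries where they do the work, as an engineer would, in place of code of your own. Each camera call takes 0.05 s, during which the arm holds its last target. There are 200 camera calls.

## Task

One of the two orange rack collars on the black mat is choked inside. Try the red-headed test plug in both bores, pressing gently (25 N at most) until it goes home or bears on the blockage, then leave the plug standing fully home in the collar that lets it through, upright on the mat. Only then put the choked collar in the white scrap tray; do not disturb the other kitchen things.

Things in the scene. Friction and masses are not known exactly. Their poses are not given: they have to be found in the camera images.
- plug: test plug, 100 g: steel pin 15 mm wide, 38 mm long, under a red square head 22 x 22 mm, 34 mm tall. Origin: centre of the pin's tip, z up the pin, x, y square to the head's faces; shoulder (head's underside) at z = 38 mm, top at 72 mm. Starts upright in the stand, shoulder on its top; lifts straight out. Home in the clear collar its shoulder rests on it, tip 2 mm above its underside.
- plug_tip (a point): centre of the plug pin's tip (same point as the plug's origin)
- collar_a: orange plastic rack spacer collar, about 85 g, loose, upright on the mat: a 12-sided ring 44 mm across flats, 40 mm high, upright bore 16.6 mm wide. Origin: centre of its underside, z up the bore (mouth at z = 40 mm). One collar is clear right through; the other, alike to the eye and drawn anew each start, is blocked from 14 mm below the mouth (tip stops 26 mm above underside).
- collar_b: a second collar, to the eye the same as collar_a (see there); exactly one of the two is choked. In each a black captive liner may rattle.
- collar_a_centre (a point): middle of collar_a, on its axis 20 mm above its underside
- collar_b_centre (a point): middle of collar_b, on its axis 20 mm above its underside
- mat: black rubber mat, fixed, 170 (x) x 230 (y) x 6 mm thick; origin: centre of its underside, on the work surface. The collars stand on it, rigidly supported, at least 90 mm apart along its y; its x and y follow its edges.
- stand: wooden block 70 x 70 x 48 mm, fixed, with one upright hole 17.5 mm wide right through its middle, in which the plug starts; origin: centre of its underside.
- tray: white scrap tray, open on top, fixed, 160 (x) x 150 (y) x 35 mm high, walls and floor 4 mm; origin: centre of its underside. It stands to one side of the mat and the stand to the other; they change sides.
- mug: blue ceramic mug, 76 mm wide, 85 mm tall; a bystander, origin at its underside, not to be disturbed
- pepper_jar: amber jar with black cap, 48 mm wide, 100 mm tall; a bystander, origin at its underside, not to be disturbed
- bowl: white bowl, 120 mm wide, 50 mm tall; a bystander, origin at its underside, not to be disturbed
- sauce_bottle: green bottle with red cap, 60 mm wide, 170 mm tall; a bystander, origin at its underside, not to be disturbed
- spoon: wooden-handled metal spoon lying flat, about 200 mm long; a bystander, origin at its underside (middle of its length), not to be disturbed
- post_offcut: offcut of chromed 15 mm rack post with a black end, 140 mm long, lying flat; a bystander, origin at its underside (middle of its length), not to be disturbed
Mind the look-alikes: they are no part of the job. What is shaped like the plug but blue or turquoise is not meant.

How it is judged (in metres and radians):
On the way, in this order (a step that is already met when the one before it is completed fails the run):
1. the plug has been tried in the choked collar: it bears, at rest, on the blockage (((z of plug_tip in the frame of collar_a between 0.0235 and 0.028 m and horizontal distance between plug_tip and collar_a below 0.005 m and contact force between collar_a and mat above 2 N and linear speed of plug below 0.008 m/s) or (z of plug_tip in the frame of collar_b between 0.0235 and 0.028 m and horizontal distance between plug_tip and collar_b below 0.005 m and contact force between collar_b and mat above 2 N and linear speed of plug below 0.008 m/s))), for 0.05 s.
2. then, with both collars still standing on the mat, the plug is fully home in the clear one (((z of plug_tip in the frame of collar_a between -0.004 and 0.007 m and horizontal distance between plug_tip and collar_a below 0.005 m and angle between the z axis of plug and the z axis of collar_a, either way round below 0.12 rad) or (z of plug_tip in the frame of collar_b between -0.004 and 0.007 m and horizontal distance between plug_tip and collar_b below 0.005 m and angle between the z axis of plug and the z axis of collar_b, either way round below 0.12 rad)) and z of collar_a in the frame of mat between 0 and 0.012 m and angle between each of collar_a, collar_b's own z axis and vertical below 0.12 rad and x of collar_a in the frame of mat between -0.085 and 0.085 m and y of collar_a in the frame of mat between -0.115 and 0.115 m and z of collar_b in the frame of mat between 0 and 0.012 m and x of collar_b in the frame of mat between -0.085 and 0.085 m and y of collar_b in the frame of mat between -0.115 and 0.115 m), for 0.2 s.
3. the choked collar is in the tray (((z of collar_a_centre in the frame of tray below 0.032 m and x of collar_a_centre in the frame of tray between -0.076 and 0.076 m and y of collar_a_centre in the frame of tray between -0.071 and 0.071 m) or (z of collar_b_centre in the frame of tray below 0.032 m and x of collar_b_centre in the frame of tray between -0.076 and 0.076 m and y of collar_b_centre in the frame of tray between -0.071 and 0.071 m))), for 0.2 s.
At the end, for the whole second after the job is handed in: Plug home in the clear collar (tip within 7 mm of its underside and 5 mm of its axis, aligned within 0.12 rad); that collar upright (0.12 rad) on the mat; the choked collar inside the tray, its middle under 32 mm above the table; plug and collars at rest ((((z of plug_tip in the frame of collar_a between -0.004 and 0.007 m and horizontal distance between plug_tip and collar_a below 0.005 m and angle between the z axis of plug and the z axis of collar_a, either way round below 0.12 rad) and (z of collar_a in the frame of mat between 0 and 0.012 m and angle between collar_a's own z axis and vertical below 0.12 rad and x of collar_a in the frame of mat between -0.085 and 0.085 m and y of collar_a in the frame of mat between -0.115 and 0.115 m) and (z of collar_b_centre in the frame of tray below 0.032 m and x of collar_b_centre in the frame of tray between -0.076 and 0.076 m and y of collar_b_centre in the frame of tray between -0.071 and 0.071 m)) or ((z of plug_tip in the frame of collar_b between -0.004 and 0.007 m and horizontal distance between plug_tip and collar_b below 0.005 m and angle between the z axis of plug and the z axis of collar_b, either way round below 0.12 rad) and (z of collar_b in the frame of mat between 0 and 0.012 m and angle between collar_b's own z axis and vertical below 0.12 rad and x of collar_b in the frame of mat between -0.085 and 0.085 m and y of collar_b in the frame of mat between -0.115 and 0.115 m) and (z of collar_a_centre in the frame of tray below 0.032 m and x of collar_a_centre in the frame of tray between -0.076 and 0.076 m and y of collar_a_centre in the frame of tray between -0.071 and 0.071 m))) and linear speed of each of plug, collar_a, collar_b below 0.02 m/s); the robot touches nothing.
It fails at once if collar_a is pressed onto the mat with more than 27 N (contact force between collar_a and mat above 27 N).
It fails at once if collar_b is pressed onto the mat with more than 27 N (contact force between collar_b and mat above 27 N).
It fails at once if another kitchen thing is disturbed (moved more than 20 mm) (distance of any of mug, pepper_jar, bowl, sauce_bottle, spoon, post_offcut from where it was at the start of the episode above 0.02 m).
It also fails if it takes over 72 s, if anything falls off the work surface, if the arm or the gripper's body presses on something with over 40 N, if the wrist force passes 120 N, or if a joint passes its speed limit or range.

## Working session

There is one attempt and no reset: what is moved stays moved. The work goes in short steps, Python scripts to look and compute and a tool call to move; the robot and the scene stay as the last step left them, time stands still between calls to the robot, and variables do not carry over. Pictures are saved under pics/ and viewed, at most 10 in all, crops included, and the job is handed in when it is done.

Besides the shell and the picture viewer there is one more tool, called in YAML: its name, and indented under it one key for each argument. apply_moves: Moves the arm, as the interface text tells. Its arguments: {"type":"object","properties":{"moves":{"type":"array"},"hand":{"type":"number"}},"required":["moves"]}

```bash
mkdir -p pics; cat > h.py <<'E'
import numpy as np, cv2
from station import r, imaging, models
def ray(p,at):
    K=p["intrinsics"];h,w=p["frame"].shape[:2]
    d=np.linalg.inv(K)@[at[0]*w,at[1]*h,1]; d=np.array(p["orientation"])@d
    return np.array(p["eye"]),d/np.linalg.norm(d)
def atz(p,at,z):
    e,d=ray(p,at); return e+d*(z-e[2])/d[2]
def tri(p,a,q,b):
    e1,d1=ray(p,a);e2,d2=ray(q,b)
    s=np.linalg.lstsq(np.c_[d1,-d2],e2-e1,rcond=None)[0]
    x,y=e1+s[0]*d1,e2+s[1]*d2
    return (x+y)/2,np.linalg.norm(x-y)
def px(p,P):
    c=np.array(p["orientation"]).T@(np.array(P)-p["eye"]);c=p["intrinsics"]@c;return c[:2]/c[2]
E
python3 - <<'E'
from h import *
np.set_printoptions(precision=4,suppress=True)
s=imaging.capture("scene");t=imaging.capture("top")
cv2.imwrite("pics/s0.png",s["frame"]);cv2.imwrite("pics/t0.png",t["frame"])
print(s["eye"],t["eye"],np.array(t["orientation"]).tolist(),s["intrinsics"])
for n in ["plug","plug_tip","collar_a","collar_a_centre","mat","stand","tray","mug","pepper_jar","bowl","sauce_bottle","spoon","post_offcut"]:
    for nm,p in (("s",s),("t",t)):
        print(n,nm,[(np.round(np.array(d["at"])*[560,420],1).tolist(),round(d["confidence"],2),atz(p,d["at"],0.006 if 'collar' in n else 0)[:2].round(3).tolist()) for d in models.place_of(p,n)])
st=r.sense();print(st["tcp_pos"],st["ee_rot"],st["time_s"],st["gripper_width"],r.pinch_z)
E
```

```text
[ 1.4103 -0.2359  0.6757] [ 0.4447 -0.0104  1.2413] [[0.00696806794559912, -0.9852258790486658, 0.17111812668998222], [-0.9999392447948251, -0.008326668731053942, -0.007223109233409548], [0.008541238098776443, -0.1710573992571692, -0.9852240422417191]] [[445.7826   0.     274.9054]
 [  0.     445.7826 209.7947]
 [  0.       0.       1.    ]]
plug s [([142.4, 202.7], 0.78, [0.43, -0.338]), ([110.1, 233.5], 0.75, [0.534, -0.416]), ([151.5, 221.5], 0.59, [0.516, -0.319]), ([189.6, 238.2], 0.58, [0.605, -0.237]), ([151.1, 253.5], 0.51, [0.632, -0.326])]
plug t [([416.0, 307.4], 0.73, [0.434, -0.337]), ([442.3, 261.3], 0.66, [0.539, -0.401]), ([364.4, 237.7], 0.66, [0.592, -0.223]), ([405.5, 218.5], 0.54, [0.638, -0.32]), ([406.5, 258.3], 0.49, [0.545, -0.319])]
plug_tip s [([110.2, 233.5], 0.7, [0.534, -0.416]), ([142.4, 204.2], 0.65, [0.437, -0.338]), ([152.7, 250.0], 0.61, [0.621, -0.322]), ([194.5, 237.3], 0.52, [0.605, -0.226])]
plug_tip t [([448.3, 263.1], 0.74, [0.535, -0.415]), ([369.1, 231.7], 0.66, [0.606, -0.234]), ([420.2, 304.1], 0.62, [0.442, -0.347]), ([407.5, 224.8], 0.44,
[... 838 characters left out ...]
r_jar s [([336.3, 271.9], 0.79, [0.802, 0.047]), ([295.6, 199.7], 0.6, [0.533, 0.042])]
pepper_jar t [([244.4, 147.3], 0.88, [0.806, 0.058])]
bowl s [([236.7, 288.9], 0.67, [0.789, -0.163])]
bowl t [([335.6, 155.7], 0.79, [0.787, -0.159])]
sauce_bottle s [([125.9, 284.9], 0.92, [0.714, -0.381])]
sauce_bottle t [([430.7, 186.2], 0.65, [0.715, -0.382])]
spoon s [([452.9, 220.5], 0.78, [0.722, 0.374])]
spoon t []
post_offcut s [([306.8, 258.6], 0.59, [0.746, 0.001])]
post_offcut t [([268.9, 174.2], 0.82, [0.741, -0.001]), ([303.4, 261.6], 0.64, [0.536, -0.082])]
[0.2644 0.5663 0.2226] [[ 0.9061 -0.423  -0.    ]
 [-0.423  -0.9061  0.    ]
 [-0.     -0.     -1.    ]] 1.4 0.9998944444660622 0.0187
```

View pics/s0.png

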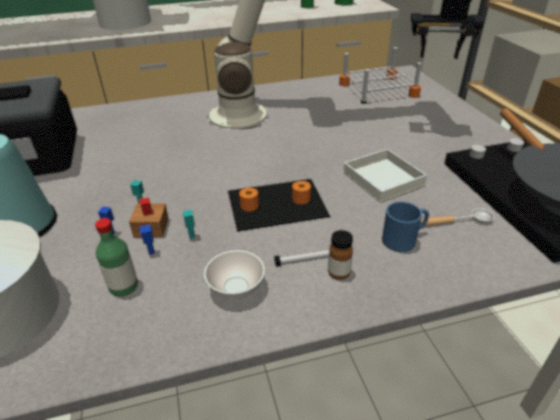

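View pics/t0.png

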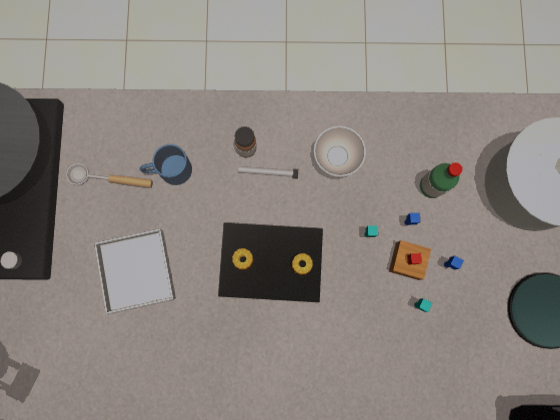

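The scene view shows the red plug in the wooden stand at (146,207). The collars are at (249,200) and (302,193), and the tray is at (385,175). In the top view the plug head is at (415,258), the collars at (242,259) and (302,263), and the tray at (135,270). Four blue or turquoise decoys ring the stand.

```bash
python3 - <<'E'
from h import *
np.set_printoptions(precision=4,suppress=True)
s=imaging.capture("scene");t=imaging.capture("top")
S=np.array([560,420])
def blobs(p,lo,hi,box):
    h=cv2.cvtColor(p["frame"],cv2.COLOR_BGR2HSV)
    m=cv2.inRange(h,lo,hi)
    if lo[0]==0 and hi[0]<8: m|=cv2.inRange(h,(172,lo[1],lo[2]),(180,255,255))
    x0,y0,x1,y1=box;mm=np.zeros_like(m);mm[y0:y1,x0:x1]=m[y0:y1,x0:x1]
    n,l,st,c=cv2.connectedComponentsWithStats(mm)
    out=[]
    for i in range(1,n):
        if st[i,4]>25: out.append((st[i].tolist(),c[i],l==i))
    return out
# plug head
R={}
for nm,p,box in (("s",s,(130,190,165,225)),("t",t,(400,245,430,275))):
    for b in blobs(p,(0,130,60),(7,255,255),box):
        pts=np.argwhere(b[2])[:,::-1].astype(np.float32)
        print("red",nm,b[0],b[1],cv2.minAreaRect(pts)); R[nm]=b[1]
x,e=tri(s,(R["s"]+.5)/S,t,(R["t"]+.5)/S);print("plug head ctr",x,e)
C={}
for nm,p,box in (("s",s,(225,170,330,220)),("t",t,(220,225,325,300))):
    for b in blobs(p,(5,120,60),(35,255,255),box):
        pts=np.argwhere(b[2])[:,::-1].astype(np.float32)
        C.setdefault(nm,[]).append(b[1]);print("or",nm,b[0],b[1])
for a in C["s"]:
    for b in C["t"]:
        x,e=tri(s,(a+.5)/S,t,(b+.5)/S)
        if e<.03: print("collar",x,e, atz(t,(b+.5)/S,.035))
for n in ["tray","mat","stand"]:
    for nm,p in (("s",s),("t",t)):
        d=models.cut_out(p,n)
        if d:
            pts=np.argwhere(d[0]["region"])[:,::-1].astype(np.float32)
            q=cv2.boxPoints(cv2.minAreaRect(pts)); z={"tray":.035,"mat":.006,"stand":.048}[n]
            print(n,nm,round(d[0]["confidence"],2),[atz(p,(k+.5)/S,z)[:2].round(3).tolist() for k in q])
v=imaging.capture("top")["frame"][225:300,215:440]
cv2.imwrite("pics/c1.png",cv2.resize(v,None,fx=3.5,fy=3.5,interpolation=cv2.INTER_CUBIC))
E
```

```text
red s [140, 198, 12, 17, 146] [145.4932 205.9521] ((145.42941284179688, 206.18235778808594), (16.378250122070312, 9.219545364379883), 77.47119140625)
red t [407, 253, 15, 11, 129] [414.3488 258.4729] ((414.0899353027344, 258.6299743652344), (10.040916442871094, 13.293608665466309), 81.8698959350586)
plug head ctr [ 0.5387 -0.3212  0.0629] 0.0006439744905367476
or s [291, 181, 21, 24, 426] [301.0352 191.8756]
or s [238, 188, 21, 24, 433] [248.7067 198.9238]
or t [232, 248, 21, 22, 348] [242.1868 258.569 ]
or t [292, 253, 21, 22, 336] [301.9583 263.4018]
collar [0.5386 0.0559 0.0239] 0.0003645585583911402 [0.5378 0.0555 0.035 ]
collar [ 0.5289 -0.0779  0.0238] 0.0009828263819776477 [ 0.528  -0.0777  0.035 ]
tray s 0.97 [[0.502, 0.168], [0.32, 0.322], [0.58, 0.387], [0.71, 0.245]]
mat s 0.91 [[0.448, -0.118], [0.461, 0.143], [0.636, 0.094], [0.619, -0.136]]
mat t 0.79 [[0.456, 0.111], [0.625, 0.105], [0.613, -0.129], [0.444, -0.118]]
stand s 0.73 [[0.494, -0.36], [0.521, -0.273], [0.643, -0.282], [0.619, -0.362]]
stand t 0.94 [[0.513, -0.264], [0.584, -0.287], [0.563, -0.365], [0.491, -0.341]]
```

View pics/c1.png

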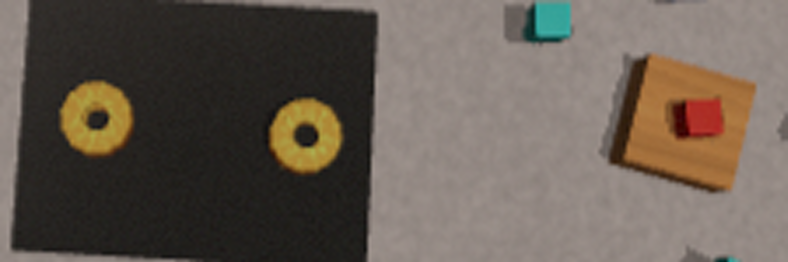

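The crop confirms bores at the crop's (97,119) and (306,135), and the red head turned about 8°. Triangulated heights fit the text. I'll centre each collar by squeezing it on two perpendicular axes, starting with the one at y=+0.056.

apply_moves:
  moves:
    - [[0.031,0.0231,0],0]
    - [[0.031,0.0231,0],0]
    - [[0.031,0.0231,0],0]
    - [[0.031,0.0231,0],0]
    - [[0.031,0.0231,0],0]
  hand: 0.07

```text
time_s: 2.27
tcp_pos: [0.3564, 0.3945, 0.2227]
ee_rot: [[0.906, -0.422, 0.0], [-0.422, -0.906, 0.0], [0.0, -0.0, -1.0]]
wrist_force: [1.1, 0.1, -0.1]
gripper_width: 0.815
gripper_force: 0.0
```

apply_moves:
  moves:
    - [[0.031,0.0231,0],0]
    - [[0.031,0.0231,0],0]
    - [[0.031,0.0231,0],0]
    - [[0.031,0.0231,0],0]
    - [[0.031,0.0231,0],0]

```text
time_s: 2.68
tcp_pos: [0.4481, 0.2242, 0.223]
ee_rot: [[0.906, -0.423, 0.001], [-0.423, -0.906, 0.001], [0.0, -0.001, -1.0]]
wrist_force: [0.9, -0.2, 0.9]
gripper_width: 0.806
gripper_force: 0.0
```

apply_moves:
  moves:
    - [[0.031,0.0231,0],0]
    - [[0.031,0.0231,0],0]
    - [[0.031,0.0231,0],0]
    - [[0.031,0.0231,0],0]
    - [[0.031,0.0231,0],0]

```text
time_s: 3.1
tcp_pos: [0.5397, 0.0538, 0.2229]
ee_rot: [[0.906, -0.423, 0.001], [-0.423, -0.906, 0.0], [0.001, -0.0, -1.0]]
wrist_force: [-0.3, 0.5, -0.4]
gripper_width: 0.806
gripper_force: 0.0
```

apply_moves:
  moves:
    - [[0,0,0],0]
    - [[0,0,0],0]

```text
time_s: 3.27
tcp_pos: [0.5396, 0.0537, 0.2222]
ee_rot: [[0.904, -0.427, -0.0], [-0.427, -0.904, -0.0], [-0.0, 0.0, -1.0]]
wrist_force: [-0.8, -0.2, -0.2]
gripper_width: 0.806
gripper_force: 0.0
```

apply_moves:
  moves:
    - [[-0.002,-0.001,0.04],0]
    - [[0,0,0.04],0]
    - [[0,0,0.04],0]
    - [[0,0,0.035],0]
    - [[0,0,0.03],0]

```text
time_s: 3.68
tcp_pos: [0.5363, 0.0583, 0.0356]
ee_rot: [[0.907, -0.422, -0.001], [-0.422, -0.907, -0.0], [-0.001, 0.001, -1.0]]
wrist_force: [0.2, 0.7, 0.1]
gripper_width: 0.806
gripper_force: 0.0
```

apply_moves:
  moves:
    - [[0,0,0.015],0]
    - [[0,0,0.006],0]
    - [[0,0,0],0]

```text
time_s: 3.93
tcp_pos: [0.5367, 0.0581, 0.0154]
ee_rot: [[0.907, -0.422, -0.003], [-0.422, -0.907, -0.001], [-0.002, 0.002, -1.0]]
wrist_force: [-0.1, 0.0, 0.2]
gripper_width: 0.804
gripper_force: 0.0
```

apply_moves:
  moves:
    - [[0,0,0],0]
    - [[0,0,0],0]
    - [[0,0,0],0]
    - [[0,0,0],0]
    - [[0,0,0],0]
  hand: 0.04

```text
time_s: 4.35
tcp_pos: [0.5381, 0.0574, 0.0175]
ee_rot: [[0.906, -0.423, 0.001], [-0.423, -0.906, 0.001], [0.001, -0.001, -1.0]]
wrist_force: [-0.4, -0.7, 0.8]
gripper_width: 0.521
gripper_force: 0.3
```

apply_moves:
  moves:
    - [[0,0,0],0]
    - [[0,0,0],0]
    - [[0,0,0],0]

```text
time_s: 4.6
tcp_pos: [0.538, 0.0574, 0.0174]
ee_rot: [[0.906, -0.423, 0.001], [-0.423, -0.906, 0.0], [0.001, -0.0, -1.0]]
wrist_force: [-1.1, 0.1, 5.8]
gripper_width: 0.503
gripper_force: 30.0
```

apply_moves:
  moves:
    - [[0,0,0],0]

```text
time_s: 4.68
tcp_pos: [0.538, 0.0574, 0.0174]
ee_rot: [[0.906, -0.423, 0.001], [-0.423, -0.906, 0.0], [0.001, -0.0, -1.0]]
wrist_force: [-1.9, -1.1, 5.4]
gripper_width: 0.5
gripper_force: 30.0
```

apply_moves:
  moves:
    - [[0,0,0],0]
  hand: 0.07

```text
time_s: 4.77
tcp_pos: [0.538, 0.0574, 0.017]
ee_rot: [[0.906, -0.423, 0.001], [-0.423, -0.906, 0.0], [0.001, -0.001, -1.0]]
wrist_force: [0.2, 0.6, -0.6]
gripper_width: 0.529
gripper_force: 0.0
```

apply_moves:
  moves:
    - [[0,0,0],0]
    - [[0,0,0],0]
    - [[0,0,0],0]

```text
time_s: 5.02
tcp_pos: [0.5376, 0.0573, 0.0163]
ee_rot: [[0.906, -0.423, -0.0], [-0.423, -0.906, -0.0], [-0.0, 0.0, -1.0]]
wrist_force: [0.4, -1.7, 0.2]
gripper_width: 0.72
gripper_force: 0.0
```

apply_moves:
  moves:
    - [[0,0,0],7]
    - [[0,0,0],7]
    - [[0,0,0],7]
    - [[0,0,0],7]
    - [[0,0,0],7]

```text
time_s: 5.43
tcp_pos: [0.5377, 0.0574, 0.0163]
ee_rot: [[0.494, -0.869, -0.0], [-0.869, -0.494, -0.0], [-0.0, 0.0, -1.0]]
wrist_force: [-0.1, -0.1, -0.5]
gripper_width: 0.803
gripper_force: 0.0
```

apply_moves:
  moves:
    - [[0,0,0],7]
    - [[0,0,0],7]
    - [[0,0,0],7]
    - [[0,0,0],7]
    - [[0,0,0],7]

```text
time_s: 5.85
tcp_pos: [0.5376, 0.0574, 0.0163]
ee_rot: [[-0.094, -0.996, -0.0], [-0.996, 0.094, -0.0], [0.0, 0.0, -1.0]]
wrist_force: [0.3, 0.5, 0.5]
gripper_width: 0.802
gripper_force: 0.0
```

apply_moves:
  moves:
    - [[0,0,0],7]
    - [[0,0,0],7]
    - [[0,0,0],6]
    - [[0,0,0],0]
    - [[0,0,0],0]

```text
time_s: 6.27
tcp_pos: [0.5377, 0.0574, 0.0164]
ee_rot: [[-0.421, -0.907, -0.0], [-0.907, 0.421, -0.0], [0.0, 0.0, -1.0]]
wrist_force: [0.6, 0.2, 0.3]
gripper_width: 0.812
gripper_force: 0.0
```

apply_moves:
  moves:
    - [[0,0,0],0]
    - [[0,0,0],0]
    - [[0,0,0],0]
    - [[0,0,0],0]
    - [[0,0,0],0]
  hand: 0.04

```text
time_s: 6.68
tcp_pos: [0.5378, 0.0574, 0.0166]
ee_rot: [[-0.423, -0.906, 0.0], [-0.906, 0.423, 0.0], [-0.0, -0.0, -1.0]]
wrist_force: [1.2, -0.5, 0.6]
gripper_width: 0.516
gripper_force: 0.2
```

apply_moves:
  moves:
    - [[0,0,0],0]
    - [[0,0,0],0]
    - [[0,0,0],0]
    - [[0,0,0],0]

```text
time_s: 7.02
tcp_pos: [0.5378, 0.0574, 0.0166]
ee_rot: [[-0.423, -0.906, 0.0], [-0.906, 0.423, 0.0], [-0.0, -0.0, -1.0]]
wrist_force: [-0.1, -0.1, 0.4]
gripper_width: 0.5
gripper_force: 30.0
```

apply_moves:
  moves:
    - [[0,0,0],0]
    - [[0,0,0],0]
    - [[0,0,0],0]
  hand: 0.07

```text
time_s: 7.27
tcp_pos: [0.5376, 0.0574, 0.0165]
ee_rot: [[-0.423, -0.906, -0.0], [-0.906, 0.423, -0.0], [0.0, 0.0, -1.0]]
wrist_force: [0.4, 0.3, -0.1]
gripper_width: 0.647
gripper_force: 0.0
```

apply_moves:
  moves:
    - [[0,0,-0.03],0]
    - [[0,0,-0.03],0]
    - [[0.0316,-0.0122,0],0]
    - [[0.0316,-0.0122,0],0]
    - [[0.0316,-0.0122,0],0]

```text
time_s: 7.68
tcp_pos: [0.5309, -0.0445, 0.0774]
ee_rot: [[-0.421, -0.907, 0.002], [-0.907, 0.421, 0.0], [-0.001, -0.001, -1.0]]
wrist_force: [0.2, 0.1, 0.1]
gripper_width: 0.799
gripper_force: 0.0
```

apply_moves:
  moves:
    - [[0.0316,-0.0122,0],0]
    - [[0,0,0],0]
    - [[0,0,0.025],0]
    - [[0,0,0.025],0]
    - [[0,0,0.01],0]

```text
time_s: 8.1
tcp_pos: [0.5264, -0.0782, 0.0141]
ee_rot: [[-0.424, -0.905, -0.005], [-0.905, 0.424, -0.0], [0.002, 0.004, -1.0]]
wrist_force: [-1.1, 0.4, -0.7]
gripper_width: 0.802
gripper_force: 0.0
```

apply_moves:
  moves:
    - [[0,0,0],0]
    - [[0,0,0],0]

```text
time_s: 8.27
tcp_pos: [0.5286, -0.0777, 0.0165]
ee_rot: [[-0.422, -0.906, -0.001], [-0.906, 0.422, -0.0], [0.001, 0.001, -1.0]]
wrist_force: [0.4, -0.2, 1.3]
gripper_width: 0.805
gripper_force: 0.0
```

apply_moves:
  moves:
    - [[0,0,0],0]
    - [[0,0,0],0]
    - [[0,0,0],0]
    - [[0,0,0],0]
    - [[0,0,0],0]
  hand: 0.04

```text
time_s: 8.68
tcp_pos: [0.5288, -0.0777, 0.0171]
ee_rot: [[-0.423, -0.906, 0.001], [-0.906, 0.423, 0.0], [-0.001, -0.001, -1.0]]
wrist_force: [-0.9, -0.1, 1.4]
gripper_width: 0.52
gripper_force: 0.6
```

apply_moves:
  moves:
    - [[0,0,0],0]
    - [[0,0,0],0]
    - [[0,0,0],0]
    - [[0,0,0],0]

```text
time_s: 9.02
tcp_pos: [0.5286, -0.0777, 0.017]
ee_rot: [[-0.423, -0.906, 0.0], [-0.906, 0.423, 0.0], [-0.0, -0.0, -1.0]]
wrist_force: [-1.2, 1.6, 7.0]
gripper_width: 0.504
gripper_force: 30.0
```

apply_moves:
  moves:
    - [[0,0,0],0]
    - [[0,0,0],0]
    - [[0,0,0],0]
  hand: 0.07

```text
time_s: 9.27
tcp_pos: [0.5284, -0.0779, 0.0162]
ee_rot: [[-0.423, -0.906, -0.0], [-0.906, 0.423, -0.0], [0.0, 0.0, -1.0]]
wrist_force: [-0.7, 0.0, 0.3]
gripper_width: 0.652
gripper_force: 0.0
```

apply_moves:
  moves:
    - [[0,0,0],-7]
    - [[0,0,0],-7]
    - [[0,0,0],-7]
    - [[0,0,0],-7]
    - [[0,0,0],-7]

```text
time_s: 9.68
tcp_pos: [0.5284, -0.0779, 0.0162]
ee_rot: [[0.179, -0.984, -0.0], [-0.984, -0.179, -0.0], [-0.0, 0.0, -1.0]]
wrist_force: [-0.7, 0.0, -0.7]
gripper_width: 0.802
gripper_force: 0.0
```

apply_moves:
  moves:
    - [[0,0,0],-7]
    - [[0,0,0],-7]
    - [[0,0,0],-7]
    - [[0,0,0],-7]
    - [[0,0,0],-7]

```text
time_s: 10.1
tcp_pos: [0.5283, -0.0779, 0.0162]
ee_rot: [[0.711, -0.703, -0.001], [-0.703, -0.711, -0.0], [-0.0, 0.0, -1.0]]
wrist_force: [-0.1, -0.6, 0.5]
gripper_width: 0.804
gripper_force: 0.0
```

apply_moves:
  moves:
    - [[0,0,0],-7]
    - [[0,0,0],-7]
    - [[0,0,0],-6]
    - [[0,0,0],0]
    - [[0,0,0],0]

```text
time_s: 10.52
tcp_pos: [0.5284, -0.0779, 0.0163]
ee_rot: [[0.905, -0.426, -0.0], [-0.426, -0.905, -0.0], [-0.0, 0.0, -1.0]]
wrist_force: [0.1, -1.0, -0.3]
gripper_width: 0.802
gripper_force: 0.0
```

apply_moves:
  moves:
    - [[0,0,0],0]
    - [[0,0,0],0]
    - [[0,0,0],0]
    - [[0,0,0],0]
    - [[0,0,0],0]
  hand: 0.04

```text
time_s: 10.93
tcp_pos: [0.5285, -0.0778, 0.0166]
ee_rot: [[0.906, -0.423, 0.0], [-0.423, -0.906, -0.0], [0.0, -0.0, -1.0]]
wrist_force: [-0.4, -0.6, 0.6]
gripper_width: 0.52
gripper_force: 0.0
```

apply_moves:
  moves:
    - [[0,0,0],0]
    - [[0,0,0],0]
    - [[0,0,0],0]
    - [[0,0,0],0]
    - [[0,0,0],0]

```text
time_s: 11.35
tcp_pos: [0.5285, -0.0778, 0.0166]
ee_rot: [[0.906, -0.423, 0.0], [-0.423, -0.906, 0.0], [0.0, -0.0, -1.0]]
wrist_force: [-0.3, 0.4, 0.3]
gripper_width: 0.501
gripper_force: 30.0
```

apply_moves:
  moves:
    - [[0,0,0],0]
    - [[0,0,0],0]
    - [[0,0,0],0]
  hand: 0.06

```text
time_s: 11.6
tcp_pos: [0.5285, -0.0778, 0.0165]
ee_rot: [[0.906, -0.423, 0.0], [-0.423, -0.906, 0.0], [0.0, -0.0, -1.0]]
wrist_force: [-0.4, 0.3, -0.4]
gripper_width: 0.643
gripper_force: 0.0
```

apply_moves:
  moves:
    - [[0,0,-0.035],0]
    - [[0,0,-0.035],0]
    - [[0,0,-0.035],0]
    - [[0.0157,0.0307,0],0]
    - [[0.0157,0.0307,0],0]

```text
time_s: 12.02
tcp_pos: [0.5331, -0.1462, 0.1248]
ee_rot: [[0.908, -0.419, 0.007], [-0.419, -0.908, -0.0], [0.006, -0.003, -1.0]]
wrist_force: [-0.5, -0.3, -0.4]
gripper_width: 0.69
gripper_force: 0.0
```

apply_moves:
  moves:
    - [[0.0157,0.0307,0],0]
    - [[0.0157,0.0307,0],0]
    - [[0.0157,0.0307,0],0]
    - [[0.0157,0.0307,0],0]
    - [[0.0154,0.0305,0],0]

```text
time_s: 12.43
tcp_pos: [0.5367, -0.3204, 0.1215]
ee_rot: [[0.906, -0.423, -0.0], [-0.423, -0.906, 0.0], [-0.0, -0.0, -1.0]]
wrist_force: [1.1, 1.1, 0.3]
gripper_width: 0.688
gripper_force: 0.0
```

apply_moves:
  moves:
    - [[0,0,0],7]
    - [[0,0,0],7]
    - [[0,0,0],7]
    - [[0,0,0],7]
    - [[0,0,0],7]

```text
time_s: 12.85
tcp_pos: [0.5367, -0.3188, 0.1213]
ee_rot: [[0.494, -0.869, -0.001], [-0.869, -0.494, 0.0], [-0.0, 0.0, -1.0]]
wrist_force: [-0.2, -0.6, -0.2]
gripper_width: 0.688
gripper_force: 0.0
```

apply_moves:
  moves:
    - [[0,0,0],7]
    - [[0,0,0],7]
    - [[0,0,0],7]
    - [[0,0,0],0]
    - [[0,0,0],0]

```text
time_s: 13.27
tcp_pos: [0.5369, -0.3187, 0.1214]
ee_rot: [[0.159, -0.987, -0.0], [-0.987, -0.159, 0.0], [-0.0, 0.0, -1.0]]
wrist_force: [0.4, -0.8, 0.6]
gripper_width: 0.691
gripper_force: 0.0
```

```bash
python3 - <<'E'
from h import *
s=imaging.capture("scene");f=s["frame"]
cv2.imwrite("pics/s2.png",cv2.resize(f[150:260,80:230],None,fx=4,fy=4,interpolation=cv2.INTER_CUBIC))
print(r.sense()["tcp_pos"],r.sense()["joints"])
E
```

```text
[ 0.53688671 -0.31865473  0.12145514] [-1.58608292e+01  2.67926709e+01 -7.38199360e+00 -2.03365799e-03
 -5.58374876e+01  2.50046051e+01]
```

View pics/s2.png

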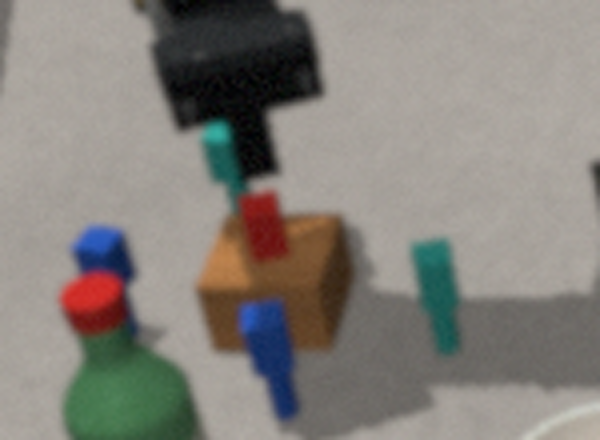

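Crop view: the red head is at crop (262,225), with one gripper finger visible above it at (255,150) and the decoys around. I'll check the projection before descending.

```bash
python3 - <<'E'
from h import *
s=imaging.capture("scene")
f=lambda P:((px(s,P)-[80,150])*4).round().tolist()
T=r.sense()["tcp_pos"]; y=np.array(r.sense()["ee_rot"])[:,1]
print("tcp",f(T),"tips",f(T+.03*y),f(T-.03*y),"pinch+51",f(T+[0,0,.07]))
for P in ([.537,-.319,.082],[.537,-.319,.048],[.537,-.319,.065]): print(P,f(P))
t=imaging.capture("top")["frame"]
cv2.imwrite("pics/t2.png",cv2.resize(t[190:330,340:500],None,fx=4,fy=4,interpolation=cv2.INTER_CUBIC))
E
```

```text
tcp [247.0, 139.0] tips [237.0, 112.0] [258.0, 167.0] pinch+51 [220.0, 31.0]
[0.537, -0.319, 0.082] [260.0, 197.0]
[0.537, -0.319, 0.048] [272.0, 244.0]
[0.537, -0.319, 0.065] [266.0, 220.0]
```

View pics/t2.png

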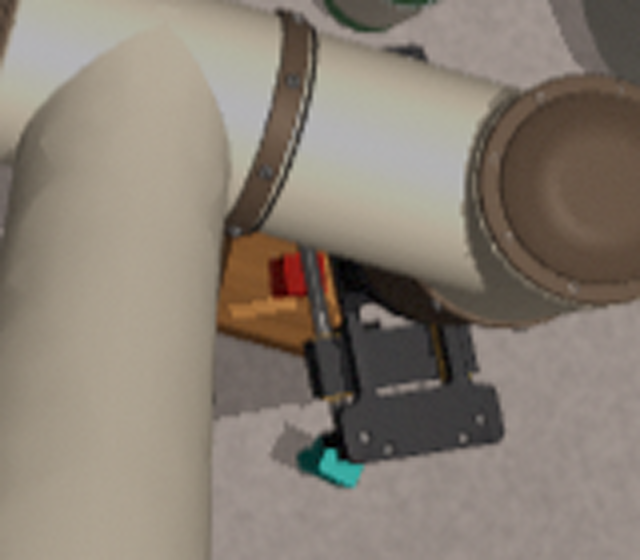

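The tool's projection agrees with the plug's axis, so I can descend and squeeze.

apply_moves:
  moves:
    - [[0,0,0.03],0]
    - [[0,0,0.025],0]
    - [[0,0,0.012],0]
    - [[0,0,0],0]
    - [[0,0,0],0]

```text
time_s: 13.83
tcp_pos: [0.5371, -0.3189, 0.0545]
ee_rot: [[0.157, -0.988, -0.001], [-0.988, -0.157, -0.0], [0.0, 0.001, -1.0]]
wrist_force: [-0.1, -0.6, -0.6]
gripper_width: 0.687
gripper_force: 0.0
```

apply_moves:
  moves:
    - [[0,0,0],0]
    - [[0,0,0],0]
    - [[0,0,0],0]
    - [[0,0,0],0]
    - [[0,0,0],0]
  hand: 0.018

```text
time_s: 14.25
tcp_pos: [0.5373, -0.3188, 0.0553]
ee_rot: [[0.156, -0.988, 0.001], [-0.988, -0.156, -0.0], [0.001, -0.001, -1.0]]
wrist_force: [0.7, 0.6, 0.2]
gripper_width: 0.398
gripper_force: 0.0
```

apply_moves:
  moves:
    - [[0,0,0],0]
    - [[0,0,0],0]
    - [[0,0,0],0]
    - [[0,0,0],0]
    - [[0,0,0],0]

```text
time_s: 14.67
tcp_pos: [0.5372, -0.3188, 0.0548]
ee_rot: [[0.156, -0.988, 0.0], [-0.988, -0.156, -0.0], [0.0, -0.0, -1.0]]
wrist_force: [-0.7, 0.7, 1.3]
gripper_width: 0.254
gripper_force: 29.6
```

apply_moves:
  moves:
    - [[0,0,0],0]
    - [[0,0,0],0]
    - [[0,0,0],0]
    - [[0,0,0],0]
  hand: 0.05

```text
time_s: 15.0
tcp_pos: [0.5367, -0.3187, 0.0543]
ee_rot: [[0.156, -0.988, -0.001], [-0.988, -0.156, 0.0], [-0.0, 0.001, -1.0]]
wrist_force: [-0.2, -0.1, 0.6]
gripper_width: 0.471
gripper_force: 0.0
```

apply_moves:
  moves:
    - [[0,0,0],-7]
    - [[0,0,0],-7]
    - [[0,0,0],-7]
    - [[0,0,0],-7]
    - [[0,0,0],-7]

```text
time_s: 15.42
tcp_pos: [0.5368, -0.3187, 0.0544]
ee_rot: [[0.699, -0.716, -0.0], [-0.716, -0.699, 0.0], [-0.0, 0.0, -1.0]]
wrist_force: [-0.4, -0.4, 0.2]
gripper_width: 0.573
gripper_force: 0.0
```

apply_moves:
  moves:
    - [[0,0,0],-7]
    - [[0,0,0],-7]
    - [[0,0,0],-7]
    - [[0,0,0],-7]
    - [[0,0,0],-7]

```text
time_s: 15.83
tcp_pos: [0.5368, -0.3187, 0.0544]
ee_rot: [[0.983, -0.185, -0.0], [-0.185, -0.983, 0.0], [-0.0, -0.0, -1.0]]
wrist_force: [0.2, 0.4, -0.2]
gripper_width: 0.571
gripper_force: 0.0
```

apply_moves:
  moves:
    - [[0,0,0],-7]
    - [[0,0,0],-7]
    - [[0,0,0],-6]
    - [[0,0,0],0]
    - [[0,0,0],0]

```text
time_s: 16.25
tcp_pos: [0.5369, -0.3187, 0.0544]
ee_rot: [[0.988, 0.153, -0.0], [0.153, -0.988, 0.0], [-0.0, -0.0, -1.0]]
wrist_force: [-0.4, 0.1, 0.2]
gripper_width: 0.573
gripper_force: 0.0
```

apply_moves:
  moves:
    - [[0,0,0],0]
    - [[0,0,0],0]
    - [[0,0,0],0]
    - [[0,0,0],0]
    - [[0,0,0],0]
  hand: 0.018

```text
time_s: 16.67
tcp_pos: [0.5371, -0.3188, 0.0546]
ee_rot: [[0.988, 0.156, 0.0], [0.156, -0.988, -0.0], [0.0, 0.0, -1.0]]
wrist_force: [0.6, -1.7, -0.8]
gripper_width: 0.285
gripper_force: 0.7
```

apply_moves:
  moves:
    - [[0,0,0],0]
    - [[0,0,0],0]
    - [[0,0,0],0]
    - [[0,0,0],0]

```text
time_s: 17.0
tcp_pos: [0.5376, -0.3192, 0.0549]
ee_rot: [[0.988, 0.156, 0.002], [0.156, -0.988, -0.001], [0.001, 0.001, -1.0]]
wrist_force: [1.1, -2.6, 0.3]
gripper_width: 0.253
gripper_force: 29.9
```

apply_moves:
  moves:
    - [[0,0,-0.01],0]
    - [[0,0,-0.02],0]
    - [[0,0,-0.025],0]
    - [[0,0,-0.025],0]
    - [[0,0,0],0]

```text
time_s: 17.42
tcp_pos: [0.5392, -0.3195, 0.1398]
ee_rot: [[0.988, 0.157, 0.007], [0.157, -0.988, -0.003], [0.007, 0.004, -1.0]]
wrist_force: [1.3, 0.2, -0.4]
gripper_width: 0.251
gripper_force: 29.8
```

apply_moves:
  moves:
    - [[0.0042,-0.034,0],0]
    - [[0.0042,-0.034,0],0]
    - [[0.0042,-0.034,0],0]
    - [[0.0042,-0.034,0],0]
    - [[0.0042,-0.034,0],0]

```text
time_s: 17.83
tcp_pos: [0.5295, -0.1457, 0.1335]
ee_rot: [[0.988, 0.155, -0.003], [0.155, -0.988, 0.001], [-0.003, -0.001, -1.0]]
wrist_force: [-0.4, 0.3, -1.3]
gripper_width: 0.251
gripper_force: 29.8
```

apply_moves:
  moves:
    - [[0.0042,-0.034,0],0]
    - [[0.0042,-0.034,0],0]
    - [[0,0,0],0]
    - [[0,0,0],0]
    - [[0,0,0],0]

```text
time_s: 18.25
tcp_pos: [0.5281, -0.0788, 0.134]
ee_rot: [[0.988, 0.156, -0.002], [0.156, -0.988, 0.0], [-0.002, -0.0, -1.0]]
wrist_force: [0.3, -0.0, -1.1]
gripper_width: 0.247
gripper_force: 29.8
```

```bash
python3 - <<'E'
from h import *
s=imaging.capture("scene");f=s["frame"]
cv2.imwrite("pics/s3.png",cv2.resize(f[130:230,200:330],None,fx=5,fy=5,interpolation=cv2.INTER_CUBIC))
q=r.sense();print(q["tcp_pos"],q["ee_rot"],q["wrist_force"],q["moment"])
E
```

```text
[ 0.52823346 -0.07937205  0.13404893] [[ 9.87860136e-01  1.55337523e-01 -1.61418474e-03]
 [ 1.55337840e-01 -9.87861402e-01  7.16476937e-05]
 [-1.58346122e-03 -3.21521870e-04 -9.99998695e-01]] [-0.11101631  0.41115353 -1.12103588] [-0.08593417  0.00809808 -0.00420319]
```

View pics/s3.png

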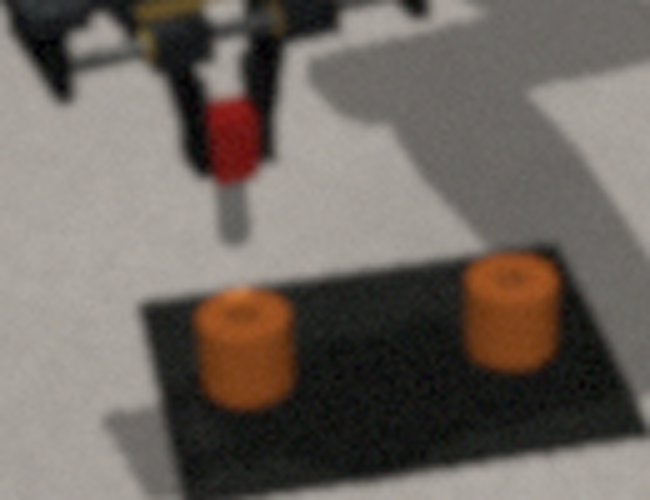

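The plug hangs upright at crop (233,180), just over the left collar's bore at (245,313). I'll correct by about 1.5 mm and then lower it gradually.

apply_moves:
  moves:
    - [[0.0005,-0.0015,0.02],0]
    - [[0,0,0.018],0]
    - [[0,0,0],0]
    - [[0,0,0],0]
    - [[0,0,0],0]

```text
time_s: 18.72
tcp_pos: [0.5297, -0.0783, 0.0972]
ee_rot: [[0.988, 0.155, 0.001], [0.155, -0.988, -0.0], [0.001, 0.0, -1.0]]
wrist_force: [-0.1, 0.2, -1.6]
gripper_width: 0.248
gripper_force: 29.8
```

apply_moves:
  moves:
    - [[0,0,0],0]
    - [[0,0,0],0]

```text
time_s: 18.88
tcp_pos: [0.5298, -0.0777, 0.0976]
ee_rot: [[0.988, 0.156, 0.002], [0.156, -0.988, 0.0], [0.002, 0.0, -1.0]]
wrist_force: [0.5, -0.1, -0.7]
gripper_width: 0.248
gripper_force: 29.8
```

apply_moves:
  moves:
    - [[-0.001,0,0.002],0]
    - [[0,0,0],0]
    - [[0,0,0],0]

```text
time_s: 19.13
tcp_pos: [0.5281, -0.0776, 0.0947]
ee_rot: [[0.988, 0.156, 0.0], [0.156, -0.988, 0.0], [0.0, -0.0, -1.0]]
wrist_force: [-0.7, 0.1, -0.4]
gripper_width: 0.251
gripper_force: 29.8
```

apply_moves:
  moves:
    - [[0,0,0.002],0]
    - [[0,0,0.001],0]
    - [[0,0,0],0]

```text
time_s: 19.38
tcp_pos: [0.5279, -0.0776, 0.0912]
ee_rot: [[0.988, 0.156, -0.001], [0.156, -0.988, -0.0], [-0.001, -0.0, -1.0]]
wrist_force: [0.2, 0.3, -1.2]
gripper_width: 0.25
gripper_force: 29.8
```

apply_moves:
  moves:
    - [[0,0,0.001],0]
    - [[0,0,0.001],0]
    - [[0,0,0],0]

```text
time_s: 19.63
tcp_pos: [0.528, -0.0776, 0.0893]
ee_rot: [[0.988, 0.156, -0.001], [0.156, -0.988, -0.0], [-0.001, -0.0, -1.0]]
wrist_force: [-1.0, 0.5, -1.0]
gripper_width: 0.251
gripper_force: 29.8
```

apply_moves:
  moves:
    - [[0.0005,0,0.001],0]
    - [[0,0,0.001],0]
    - [[0,0,0],0]

```text
time_s: 19.88
tcp_pos: [0.5286, -0.0775, 0.0873]
ee_rot: [[0.988, 0.156, -0.0], [0.156, -0.988, -0.0], [-0.0, -0.0, -1.0]]
wrist_force: [-0.9, -0.4, -0.5]
gripper_width: 0.248
gripper_force: 29.8
```

apply_moves:
  moves:
    - [[0,0,0.0015],0]
    - [[0,0,0.0015],0]
    - [[0,0,0],0]

```text
time_s: 20.13
tcp_pos: [0.5284, -0.0776, 0.0842]
ee_rot: [[0.988, 0.156, -0.001], [0.156, -0.988, -0.0], [-0.001, -0.0, -1.0]]
wrist_force: [-0.5, -0.3, -1.4]
gripper_width: 0.25
gripper_force: 29.8
```

apply_moves:
  moves:
    - [[0,0,0.002],0]
    - [[0,0,0.002],0]
    - [[0,0,0],0]

```text
time_s: 20.38
tcp_pos: [0.5283, -0.0775, 0.0801]
ee_rot: [[0.988, 0.156, -0.001], [0.156, -0.988, 0.0], [-0.001, -0.0, -1.0]]
wrist_force: [0.0, -0.6, -1.1]
gripper_width: 0.25
gripper_force: 29.8
```

apply_moves:
  moves:
    - [[0,0,0.001],0]
    - [[0,0,0.001],0]
    - [[0,0,0],0]

```text
time_s: 20.63
tcp_pos: [0.5285, -0.0775, 0.0783]
ee_rot: [[0.988, 0.156, -0.0], [0.156, -0.988, -0.0], [-0.0, -0.0, -1.0]]
wrist_force: [-0.6, 0.5, -0.9]
gripper_width: 0.252
gripper_force: 29.8
```

apply_moves:
  moves:
    - [[0,0,0.001],0]
    - [[0,0,0],0]

```text
time_s: 20.8
tcp_pos: [0.5286, -0.0775, 0.0774]
ee_rot: [[0.988, 0.156, -0.0], [0.156, -0.988, -0.0], [-0.0, -0.0, -1.0]]
wrist_force: [0.5, -0.5, -0.8]
gripper_width: 0.25
gripper_force: 29.8
```

apply_moves:
  moves:
    - [[0,0,0.001],0]
    - [[0,0,0],0]

```text
time_s: 20.97
tcp_pos: [0.5288, -0.0776, 0.0767]
ee_rot: [[0.988, 0.156, 0.0], [0.156, -0.988, -0.0], [0.0, 0.0, -1.0]]
wrist_force: [0.0, 0.6, 0.2]
gripper_width: 0.251
gripper_force: 29.8
```

apply_moves:
  moves:
    - [[0,0,0.001],0]
    - [[0,0,0],0]

```text
time_s: 21.13
tcp_pos: [0.529, -0.0776, 0.0766]
ee_rot: [[0.988, 0.157, 0.001], [0.157, -0.988, -0.0], [0.001, 0.001, -1.0]]
wrist_force: [-2.7, 1.0, 5.0]
gripper_width: 0.248
gripper_force: 29.9
```

apply_moves:
  moves:
    - [[0,0,0.001],0]
    - [[0,0,0],0]
    - [[0,0,0],0]

```text
time_s: 21.38
tcp_pos: [0.5291, -0.0777, 0.0765]
ee_rot: [[0.988, 0.157, 0.001], [0.157, -0.988, -0.001], [0.001, 0.001, -1.0]]
wrist_force: [-3.1, 0.8, 10.1]
gripper_width: 0.252
gripper_force: 29.9
```

apply_moves:
  moves:
    - [[0,0,0],0]
    - [[0,0,0],0]
    - [[0,0,-0.002],0]
    - [[0,0,-0.005],0]
    - [[0,0,-0.012],0]

```text
time_s: 21.8
tcp_pos: [0.5274, -0.0776, 0.0924]
ee_rot: [[0.988, 0.155, -0.003], [0.155, -0.988, 0.0], [-0.003, -0.001, -1.0]]
wrist_force: [-0.0, -0.5, -1.1]
gripper_width: 0.247
gripper_force: 29.9
```

apply_moves:
  moves:
    - [[0,0,-0.012],0]
    - [[0,0,0],0]
    - [[0,0,0],0]
    - [[0,0,0],0]

```text
time_s: 22.13
tcp_pos: [0.5281, -0.0775, 0.1049]
ee_rot: [[0.988, 0.156, -0.001], [0.156, -0.988, 0.0], [-0.001, -0.0, -1.0]]
wrist_force: [-1.0, 1.0, -1.4]
gripper_width: 0.25
gripper_force: 29.9
```

apply_moves:
  moves:
    - [[0.0075,-0.033,0],0]
    - [[0.0075,-0.033,0],0]
    - [[0.0075,-0.033,0],0]
    - [[0.0075,-0.033,0],0]
    - [[0,0,0],0]

```text
time_s: 22.55
tcp_pos: [0.5384, 0.062, 0.1048]
ee_rot: [[0.987, 0.161, 0.001], [0.161, -0.987, 0.001], [0.001, -0.0, -1.0]]
wrist_force: [0.6, 0.0, -1.2]
gripper_width: 0.249
gripper_force: 29.9
```

apply_moves:
  moves:
    - [[0,0,0],0]
    - [[0,0,0],0]
    - [[0,0,0],0]
    - [[0,0,0],0]
    - [[0,0,0],0]

```text
time_s: 22.97
tcp_pos: [0.5375, 0.0565, 0.1054]
ee_rot: [[0.988, 0.154, -0.0], [0.154, -0.988, -0.0], [-0.0, 0.0, -1.0]]
wrist_force: [1.0, -0.2, -0.6]
gripper_width: 0.251
gripper_force: 29.9
```

```bash
python3 - <<'E'
from h import *
s=imaging.capture("scene");f=s["frame"]
cv2.imwrite("pics/s4.png",cv2.resize(f[130:230,200:330],None,fx=5,fy=5,interpolation=cv2.INTER_CUBIC))
h=cv2.cvtColor(f,cv2.COLOR_BGR2HSV);m=cv2.inRange(h,(5,120,60),(35,255,255));m[:170]=0;m[225:]=0;m[:,:225]=0;m[:,335:]=0
n,l,st,c=cv2.connectedComponentsWithStats(m);print([(c[i].round(2),st[i,4]) for i in range(1,n) if st[i,4]>100])
E
```

```text
[(array([301.89, 191.96]), np.int32(410)), (array([248.59, 198.95]), np.int32(440))]
```

View pics/s4.png

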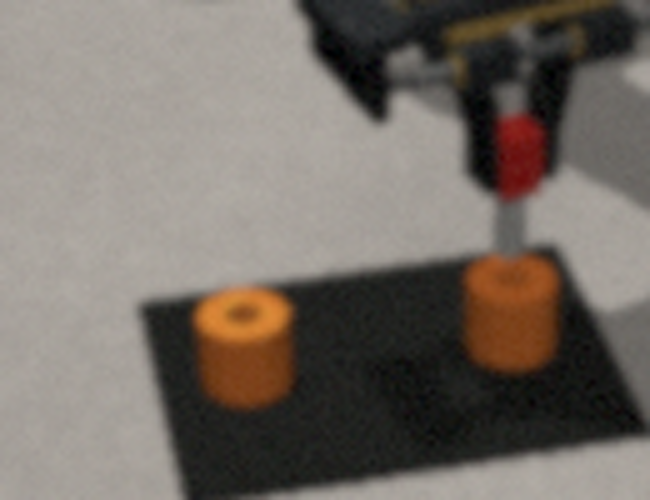

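Both collars are standing where they were, and the plug is over the right-hand bore at crop (512,275). I'll let it settle and then lower it.

apply_moves:
  moves:
    - [[0,0,0.005],0]
    - [[0,0,0.003],0]
    - [[0,0,0],0]
    - [[0,0,0],0]
    - [[0,0,0],0]

```text
time_s: 23.43
tcp_pos: [0.5377, 0.0575, 0.0975]
ee_rot: [[0.988, 0.156, -0.0], [0.156, -0.988, -0.0], [-0.0, 0.0, -1.0]]
wrist_force: [-0.1, -0.1, -1.9]
gripper_width: 0.248
gripper_force: 29.9
```

apply_moves:
  moves:
    - [[0,0,0],0]
    - [[0,0,0],0]

```text
time_s: 23.6
tcp_pos: [0.5378, 0.0576, 0.0977]
ee_rot: [[0.988, 0.156, 0.0], [0.156, -0.988, 0.0], [0.0, -0.0, -1.0]]
wrist_force: [0.1, -0.3, -0.9]
gripper_width: 0.251
gripper_force: 29.9
```

apply_moves:
  moves:
    - [[0,0,0.003],0]
    - [[0,0,0.002],0]
    - [[0,0,0.001],0]
    - [[0,0,0],0]

```text
time_s: 23.93
tcp_pos: [0.5374, 0.0575, 0.0911]
ee_rot: [[0.988, 0.156, -0.001], [0.156, -0.988, -0.0], [-0.001, 0.0, -1.0]]
wrist_force: [0.5, -0.3, -1.1]
gripper_width: 0.247
gripper_force: 29.9
```

apply_moves:
  moves:
    - [[0,0,0.001],0]
    - [[0,0,0.001],0]
    - [[0,0,0],0]

```text
time_s: 24.18
tcp_pos: [0.5376, 0.0575, 0.0893]
ee_rot: [[0.988, 0.156, -0.0], [0.156, -0.988, -0.0], [-0.0, 0.0, -1.0]]
wrist_force: [-0.1, 0.1, -1.4]
gripper_width: 0.248
gripper_force: 29.9
```

apply_moves:
  moves:
    - [[0,0,0.001],0]
    - [[0,0,0.001],0]
    - [[0,0,0],0]

```text
time_s: 24.43
tcp_pos: [0.5375, 0.0575, 0.0873]
ee_rot: [[0.988, 0.156, -0.0], [0.156, -0.988, -0.0], [-0.0, 0.0, -1.0]]
wrist_force: [-0.2, 0.7, -0.3]
gripper_width: 0.249
gripper_force: 29.9
```

apply_moves:
  moves:
    - [[0,0,0.002],0]
    - [[0,0,0.002],0]
    - [[0,0,0],0]

```text
time_s: 24.68
tcp_pos: [0.5374, 0.0574, 0.0831]
ee_rot: [[0.988, 0.156, -0.001], [0.156, -0.988, -0.0], [-0.001, 0.0, -1.0]]
wrist_force: [0.6, 0.1, -0.8]
gripper_width: 0.251
gripper_force: 29.9
```

apply_moves:
  moves:
    - [[0,0,0.002],0]
    - [[0,0,0.002],0]
    - [[0,0,0],0]

```text
time_s: 24.93
tcp_pos: [0.5374, 0.0574, 0.079]
ee_rot: [[0.988, 0.156, -0.001], [0.156, -0.988, -0.0], [-0.001, 0.0, -1.0]]
wrist_force: [-0.9, 0.2, -2.3]
gripper_width: 0.248
gripper_force: 29.9
```

apply_moves:
  moves:
    - [[0,0,0.002],0]
    - [[0,0,0.001],0]
    - [[0,0,0],0]

```text
time_s: 25.18
tcp_pos: [0.5375, 0.0574, 0.0763]
ee_rot: [[0.988, 0.156, -0.001], [0.156, -0.988, -0.0], [-0.001, 0.0, -1.0]]
wrist_force: [-0.6, 0.1, -0.4]
gripper_width: 0.248
gripper_force: 29.9
```

apply_moves:
  moves:
    - [[0,0,0.002],0]
    - [[0,0,0.001],0]
    - [[0,0,0],0]

```text
time_s: 25.43
tcp_pos: [0.5375, 0.0575, 0.0733]
ee_rot: [[0.988, 0.156, -0.001], [0.156, -0.988, -0.0], [-0.001, 0.0, -1.0]]
wrist_force: [0.6, -0.9, -1.0]
gripper_width: 0.246
gripper_force: 29.9
```

apply_moves:
  moves:
    - [[0,0,0.001],0]
    - [[0,0,0.001],0]
    - [[0,0,0],0]

```text
time_s: 25.68
tcp_pos: [0.5376, 0.0575, 0.0713]
ee_rot: [[0.988, 0.156, -0.0], [0.156, -0.988, -0.0], [-0.0, 0.0, -1.0]]
wrist_force: [-0.7, -0.2, -0.5]
gripper_width: 0.246
gripper_force: 29.9
```

Past the choke depth with no force, so this is the clear collar.

apply_moves:
  moves:
    - [[0,0,0.002],0]
    - [[0,0,0.002],0]
    - [[0,0,0],0]

```text
time_s: 25.93
tcp_pos: [0.5374, 0.0574, 0.0671]
ee_rot: [[0.988, 0.156, -0.001], [0.156, -0.988, -0.0], [-0.001, 0.0, -1.0]]
wrist_force: [0.6, 0.0, -1.2]
gripper_width: 0.248
gripper_force: 29.9
```

apply_moves:
  moves:
    - [[0,0,0.002],0]
    - [[0,0,0.002],0]
    - [[0,0,0],0]

```text
time_s: 26.18
tcp_pos: [0.5374, 0.0574, 0.063]
ee_rot: [[0.988, 0.156, -0.001], [0.156, -0.988, -0.0], [-0.001, 0.0, -1.0]]
wrist_force: [0.2, -0.6, -1.4]
gripper_width: 0.25
gripper_force: 29.9
```

apply_moves:
  moves:
    - [[0,0,0.002],0]
    - [[0,0,0.002],0]
    - [[0,0,0],0]

```text
time_s: 26.43
tcp_pos: [0.5374, 0.0574, 0.0591]
ee_rot: [[0.988, 0.156, -0.001], [0.156, -0.988, -0.0], [-0.001, 0.0, -1.0]]
wrist_force: [-0.4, 0.4, -1.5]
gripper_width: 0.252
gripper_force: 29.9
```

apply_moves:
  moves:
    - [[0,0,0.002],0]
    - [[0,0,0.002],0]
    - [[0,0,0],0]

```text
time_s: 26.68
tcp_pos: [0.5374, 0.0574, 0.0551]
ee_rot: [[0.988, 0.156, -0.001], [0.156, -0.988, -0.0], [-0.001, 0.0, -1.0]]
wrist_force: [0.0, -0.9, -1.1]
gripper_width: 0.248
gripper_force: 29.9
```

apply_moves:
  moves:
    - [[0,0,0.001],0]
    - [[0,0,0.001],0]
    - [[0,0,0],0]

```text
time_s: 26.93
tcp_pos: [0.5376, 0.0575, 0.0534]
ee_rot: [[0.988, 0.156, -0.0], [0.156, -0.988, -0.0], [-0.0, 0.0, -1.0]]
wrist_force: [-0.2, -0.3, -1.8]
gripper_width: 0.249
gripper_force: 29.9
```

apply_moves:
  moves:
    - [[0,0,0.001],0]
    - [[0,0,0],0]
    - [[0,0,0],0]

```text
time_s: 27.18
tcp_pos: [0.5379, 0.0576, 0.0526]
ee_rot: [[0.988, 0.156, 0.0], [0.156, -0.988, 0.0], [0.0, -0.0, -1.0]]
wrist_force: [-0.1, -0.4, -1.0]
gripper_width: 0.253
gripper_force: 29.9
```

apply_moves:
  moves:
    - [[0,0,0.001],0]
    - [[0,0,0],0]
    - [[0,0,0],0]

```text
time_s: 27.43
tcp_pos: [0.5379, 0.0576, 0.0526]
ee_rot: [[0.988, 0.156, 0.001], [0.156, -0.988, -0.0], [0.001, 0.0, -1.0]]
wrist_force: [-1.9, 0.5, 5.1]
gripper_width: 0.248
gripper_force: 29.9
```

apply_moves:
  moves:
    - [[0,0,0.001],0]
    - [[0,0,0],0]
    - [[0,0,0],0]

```text
time_s: 27.68
tcp_pos: [0.538, 0.0576, 0.0526]
ee_rot: [[0.988, 0.157, 0.001], [0.157, -0.988, -0.0], [0.001, 0.0, -1.0]]
wrist_force: [-4.6, 0.6, 11.9]
gripper_width: 0.25
gripper_force: 29.9
```

The plug is home: its shoulder bears at the expected height. Release and lift.

apply_moves:
  moves:
    - [[0,0,-0.002],0]
    - [[0,0,0],0]
    - [[0,0,0],0]

```text
time_s: 27.93
tcp_pos: [0.5378, 0.0576, 0.0526]
ee_rot: [[0.988, 0.156, 0.0], [0.156, -0.988, 0.0], [0.0, -0.0, -1.0]]
wrist_force: [-0.9, 0.3, 2.5]
gripper_width: 0.249
gripper_force: 29.9
```

apply_moves:
  moves:
    - [[0,0,0],0]
    - [[0,0,0],0]
    - [[0,0,0],0]
    - [[0,0,0],0]
    - [[0,0,0],0]
  hand: 0.07

```text
time_s: 28.35
tcp_pos: [0.5377, 0.0575, 0.0524]
ee_rot: [[0.988, 0.156, -0.0], [0.156, -0.988, -0.0], [-0.0, 0.0, -1.0]]
wrist_force: [-0.2, -0.6, 0.0]
gripper_width: 0.541
gripper_force: 0.0
```

apply_moves:
  moves:
    - [[0,0,-0.01],0]
    - [[0,0,-0.02],0]
    - [[0,0,-0.03],0]
    - [[0,0,-0.01],0]
    - [[0,0,0],0]

```text
time_s: 28.77
tcp_pos: [0.54, 0.0583, 0.1264]
ee_rot: [[0.988, 0.157, 0.008], [0.157, -0.988, 0.002], [0.008, -0.001, -1.0]]
wrist_force: [-0.0, -0.6, 0.2]
gripper_width: 0.796
gripper_force: 0.0
```

```bash
python3 - <<'E'
from h import *
s=imaging.capture("scene");f=s["frame"]
cv2.imwrite("pics/s5.png",cv2.resize(f[130:230,200:330],None,fx=5,fy=5,interpolation=cv2.INTER_CUBIC))
print(((px(s,[.5377,.0574,.046])-[200,130])*5),((px(s,[.5377,.0574,.08])-[200,130])*5))
d=models.place_of(s,"tray")[0];print(d["confidence"],atz(s,d["at"],0))
E
```

```text
[511.00120509 274.2867755 ] [512.01120289 216.86259284]
0.76 [0.52557816 0.29506823 0.        ]
```

View pics/s5.png

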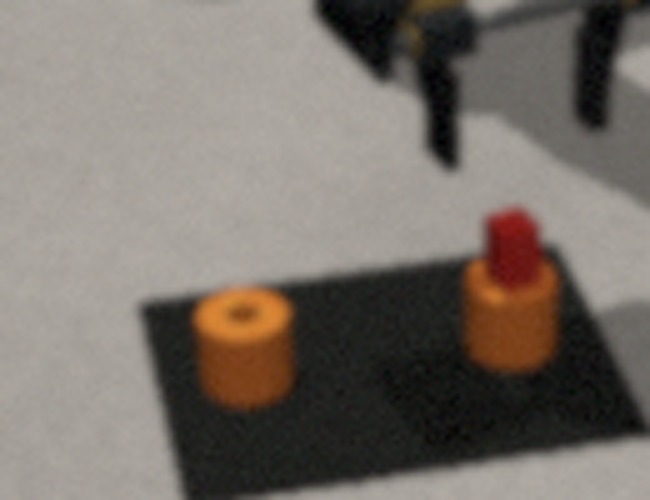

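The plug stands home at crop (512,250), with both collars upright. Next is the choked collar.

apply_moves:
  moves:
    - [[-0.0076,0.033,0],0]
    - [[-0.0076,0.033,0],0]
    - [[-0.0076,0.033,0],0]
    - [[-0.0076,0.033,0],0]
    - [[0,0,0],0]

```text
time_s: 29.28
tcp_pos: [0.5259, -0.0818, 0.1206]
ee_rot: [[0.989, 0.151, -0.005], [0.151, -0.989, -0.001], [-0.005, -0.0, -1.0]]
wrist_force: [0.1, 0.6, 0.0]
gripper_width: 0.805
gripper_force: 0.0
```

apply_moves:
  moves:
    - [[0,0,0],0]
    - [[0,0,0.035],0]
    - [[0,0,0.035],0]
    - [[0,0,0.02],0]
    - [[0,0,0],0]

```text
time_s: 29.7
tcp_pos: [0.524, -0.0771, 0.0274]
ee_rot: [[0.988, 0.156, -0.012], [0.156, -0.988, -0.001], [-0.012, -0.001, -1.0]]
wrist_force: [-0.7, 0.3, -0.1]
gripper_width: 0.805
gripper_force: 0.0
```

apply_moves:
  moves:
    - [[0,0,0],0]
    - [[0,0,0.007],0]
    - [[0,0,0.007],0]
    - [[0,0,0],0]

```text
time_s: 30.03
tcp_pos: [0.5281, -0.0773, 0.0183]
ee_rot: [[0.988, 0.156, -0.0], [0.156, -0.988, 0.0], [-0.0, -0.0, -1.0]]
wrist_force: [0.0, 0.1, 0.2]
gripper_width: 0.808
gripper_force: 0.0
```

apply_moves:
  moves:
    - [[0,0,0],0]
    - [[0,0,0],0]
    - [[0,0,0],0]
    - [[0,0,0],0]
    - [[0,0,0],0]
  hand: 0.035

```text
time_s: 30.45
tcp_pos: [0.5284, -0.0776, 0.0189]
ee_rot: [[0.988, 0.156, 0.001], [0.156, -0.988, 0.0], [0.001, -0.0, -1.0]]
wrist_force: [0.5, 0.6, 1.1]
gripper_width: 0.514
gripper_force: 5.1
```

apply_moves:
  moves:
    - [[0,0,0],0]
    - [[0,0,0],0]
    - [[0,0,0],0]
    - [[0,0,0],0]

```text
time_s: 30.78
tcp_pos: [0.5284, -0.0776, 0.0189]
ee_rot: [[0.988, 0.156, 0.0], [0.156, -0.988, -0.0], [0.0, 0.0, -1.0]]
wrist_force: [-0.2, 1.1, 3.8]
gripper_width: 0.505
gripper_force: 30.0
```

apply_moves:
  moves:
    - [[0,0,-0.015],0]
    - [[0,0,-0.03],0]
    - [[0,0,-0.035],0]
    - [[0,0,-0.035],0]
    - [[0,0,0],0]

```text
time_s: 31.2
tcp_pos: [0.5328, -0.0776, 0.1404]
ee_rot: [[0.987, 0.158, 0.014], [0.158, -0.987, 0.0], [0.014, 0.002, -1.0]]
wrist_force: [0.2, -0.1, -0.9]
gripper_width: 0.506
gripper_force: 30.0
```

apply_moves:
  moves:
    - [[0.0046,-0.0372,0],0]
    - [[0.0046,-0.0372,0],0]
    - [[0.0046,-0.0372,0],0]
    - [[0.0046,-0.0372,0],0]
    - [[0.0046,-0.0372,0],0]

```text
time_s: 31.62
tcp_pos: [0.5212, 0.1112, 0.133]
ee_rot: [[0.988, 0.155, -0.001], [0.155, -0.988, -0.0], [-0.001, -0.0, -1.0]]
wrist_force: [1.0, 0.4, -1.0]
gripper_width: 0.509
gripper_force: 30.0
```

apply_moves:
  moves:
    - [[0.0046,-0.0372,0],0]
    - [[0.0046,-0.0372,0],0]
    - [[0.0046,-0.0372,0],0]
    - [[0.0046,-0.0372,0],0]
    - [[0.0046,-0.0372,0],0]

```text
time_s: 32.03
tcp_pos: [0.5148, 0.2987, 0.1327]
ee_rot: [[0.988, 0.156, -0.001], [0.156, -0.988, -0.0], [-0.001, 0.0, -1.0]]
wrist_force: [0.7, 0.4, -0.4]
gripper_width: 0.51
gripper_force: 30.0
```

apply_moves:
  moves:
    - [[0,0,0],0]
    - [[0,0,0],0]
    - [[0,0,0],0]
    - [[0,0,0],0]

```text
time_s: 32.37
tcp_pos: [0.5153, 0.2958, 0.133]
ee_rot: [[0.988, 0.155, -0.001], [0.155, -0.988, -0.001], [-0.001, 0.001, -1.0]]
wrist_force: [0.1, 0.1, -0.0]
gripper_width: 0.504
gripper_force: 30.0
```

```bash
python3 - <<'E'
from h import *
s=imaging.capture("scene");f=s["frame"].copy()
for dx,dy in ((0,0),):
  q=r.sense()["tcp_pos"]; c=px(s,[q[0],q[1],.004]).astype(int); cv2.circle(f,tuple(int(v) for v in c),2,(255,0,255),-1)
cv2.imwrite("pics/s6.png",cv2.resize(f[90:230,270:450],None,fx=4,fy=4,interpolation=cv2.INTER_CUBIC))
E
```

```text
(no output)
```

View pics/s6.png

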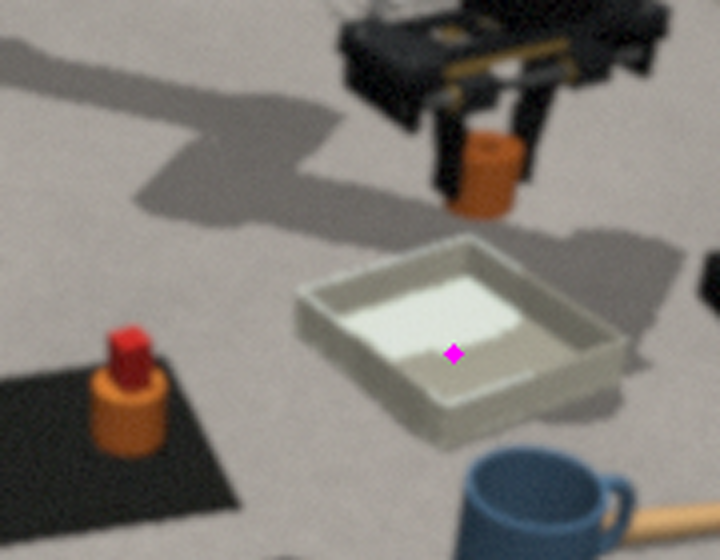

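The marker at crop (453,353) lies near the middle of the tray floor, so I can lower the collar there.

apply_moves:
  moves:
    - [[0,0,0.03],0]
    - [[0,0,0.03],0]
    - [[0,0,0.025],0]
    - [[0,0,0.01],0]
    - [[0,0,0],0]

```text
time_s: 32.83
tcp_pos: [0.5144, 0.2946, 0.036]
ee_rot: [[0.988, 0.154, -0.004], [0.154, -0.988, -0.004], [-0.005, 0.003, -1.0]]
wrist_force: [-0.4, 0.7, -0.7]
gripper_width: 0.507
gripper_force: 30.0
```

apply_moves:
  moves:
    - [[0,0,0],0]
    - [[0,0,0.008],0]
    - [[0,0,0.006],0]
    - [[0,0,0.003],0]
    - [[0,0,0],0]

```text
time_s: 33.25
tcp_pos: [0.5154, 0.2968, 0.0212]
ee_rot: [[0.988, 0.156, -0.001], [0.156, -0.988, -0.0], [-0.001, 0.0, -1.0]]
wrist_force: [0.8, -0.0, -1.3]
gripper_width: 0.505
gripper_force: 30.0
```

apply_moves:
  moves:
    - [[0,0,0.002],0]
    - [[0,0,0],0]
    - [[0,0,0],0]

```text
time_s: 33.5
tcp_pos: [0.5157, 0.2971, 0.0197]
ee_rot: [[0.988, 0.156, 0.0], [0.156, -0.988, 0.0], [0.0, -0.0, -1.0]]
wrist_force: [-0.2, -0.4, -0.8]
gripper_width: 0.507
gripper_force: 30.0
```

apply_moves:
  moves:
    - [[0,0,0.002],0]
    - [[0,0,0],0]
    - [[0,0,0],0]

```text
time_s: 33.75
tcp_pos: [0.5156, 0.297, 0.0175]
ee_rot: [[0.988, 0.156, -0.0], [0.156, -0.988, -0.0], [-0.0, 0.0, -1.0]]
wrist_force: [-0.9, -0.4, -0.8]
gripper_width: 0.505
gripper_force: 30.0
```

apply_moves:
  moves:
    - [[0,0,0],0]
    - [[0,0,0],0]
    - [[0,0,0],0]
    - [[0,0,0],0]
    - [[0,0,0],0]
  hand: 0.065

```text
time_s: 34.17
tcp_pos: [0.5158, 0.2971, 0.0177]
ee_rot: [[0.988, 0.156, 0.0], [0.156, -0.988, 0.0], [0.0, -0.0, -1.0]]
wrist_force: [-0.6, -0.3, -0.6]
gripper_width: 0.726
gripper_force: 0.0
```

apply_moves:
  moves:
    - [[0,0,-0.01],0]
    - [[0,0,-0.03],0]
    - [[0,0,-0.035],0]
    - [[0,0,-0.035],0]
    - [[0,0,-0.03],0]

```text
time_s: 34.58
tcp_pos: [0.5161, 0.2972, 0.1609]
ee_rot: [[0.988, 0.156, 0.002], [0.156, -0.988, 0.001], [0.002, -0.001, -1.0]]
wrist_force: [-0.6, 0.4, 0.5]
gripper_width: 0.749
gripper_force: 0.0
```

apply_moves:
  moves:
    - [[0,0,0],0]
    - [[0,0,0],0]
    - [[0,0,0],0]
    - [[0,0,0],0]

```text
time_s: 34.92
tcp_pos: [0.5149, 0.2964, 0.1564]
ee_rot: [[0.988, 0.156, -0.002], [0.156, -0.988, -0.002], [-0.002, 0.001, -1.0]]
wrist_force: [0.7, -0.4, -0.7]
gripper_width: 0.744
gripper_force: 0.0
```

```bash
python3 - <<'E'
from h import *
s=imaging.capture("scene")
cv2.imwrite("pics/s7.png",cv2.resize(s["frame"][110:300,90:500],None,fx=1.9,fy=1.9,interpolation=cv2.INTER_CUBIC))
E
```

```text
(no output)
```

View pics/s7.png

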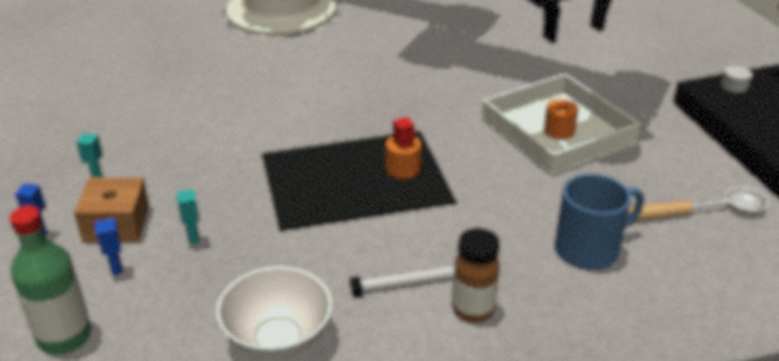

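The picture shows the choked collar standing in the tray at (561,118) and the plug home in the clear collar at (403,150). Nothing else has moved, so I'm handing in.

```bash
python3 -c "
from station import r
print(r.finish_job())"
```

```text
the job is handed in; nothing more can be done
None
```

The job is handed in, with no verdict returned: the plug bore on the blockage in the collar at y = -0.08, stands fully home in the clear collar at y = +0.06, and the choked collar is upright in the scrap tray, with the other kitchen things undisturbed in the last picture.

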